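# Hold the battery housing in the jig's corner

## Task

One of the two red housings on the grey carrier plate still has its battery in it (black with a yellow band); the other holds only a circuit board. Set the one with the battery, upright and battery still inside, on the bed of the aluminium jig, with a long side flat against the dark fence and an end up against the blue stop block, and finish while holding it there with the fingers: keep pushing it firmly (some 10 to 15 N each way), diagonally, both down onto the bed and into the fence, and do not let go. Leave the other housing with its circuit board, the screwdriver and the blue device where they are.

Things in the scene. Friction and masses are not known exactly. Their poses are not given: they have to be found in the camera images.
- housing_a: red open-topped metal housing (tray), 110 x 52 x 24 mm (x, y, z), floor and walls 3 mm, 0.16 kg; origin at the centre of its underside, x along its length. A rib across it (x +16 to +19 mm, top 13 mm up) fences off a pocket at its +x end; the rest inside (x -52 to +16, y +-23 mm) is empty but for thin screw bosses in the corners. Stands on the carrier, x along the carrier's x
- housing_b: the other red housing, the same in shape and size as housing_a. The one with the battery in it is the workpiece, the other is left alone
- battery: flat black battery with a yellow band across it, 28 x 40 x 12 mm, 0.045 kg, origin at the centre of its underside; lies loose in the pocket of one of the housings, 36 mm from that housing's origin along its +x and 3 mm up; about 2.5 mm of play
- circuit_board: pale grey circuit board with metal chips, 28 x 40 mm, board 6 mm thick (9 mm over the chips), origin at the centre of its underside; lies in the pocket of the other housing
- carrier: fixed flat grey plate on the table, 170 x 250 x 6 mm, origin at the centre of its underside; the housings stand on its top (6 mm up) about 58 mm either side of its centre along its y, more than 50 mm apart
- jig: fixed aluminium holding jig, about 164 x 220 mm (x, y); origin on the table; its fence stands along its far (+x) side and its stop block across its +y end; open at its -x side and -y end. It may stand left or right of the carrier
- bed: the jig's fixed bed plate, 12 mm thick, its top 12 mm above the table; in the jig's axes (same origin) it spans x -90 to +60 mm, y -110 to +110 mm
- fence: dark steel fence of the jig, fixed: inner face at jig x = +60 mm, 14 mm thick, 220 mm long along y, top 42 mm above the table (30 mm above the bed)
- stop: blue stop block of the jig, fixed: inner face at jig y = +92 mm, 18 mm thick, from the fence to jig x = -75 mm, top 34 mm above the table (22 mm above the bed)
- corner (a point): the inner corner where the fence's face, the stop's face and the bed's top meet: jig (+60, +92) mm, 12 mm above the table; axes as the jig's. A seated housing's origin is at (-26, -55, 0) mm from it, its length along the jig's y, either way round
- screwdriver: loose screwdriver with a black handle, about 170 mm long, lying between the robot and the work; leave alone
- blue_device: loose closed blue device, 45 x 105 x 24 mm, lying beyond the work; origin at the centre of its underside; leave alone
Mind the look-alikes: they are no part of the job. Leave any turquoise look-alike of the housing_a alone.

How it is judged:
By the outcome, as a careful person would: the job done as asked, in the order asked, and still so for the second after the job is handed in, while the arm keeps its last pose, push and grip.
It also fails if it takes over 64 s, if anything falls off the work surface, if the arm or the gripper's body presses on something with over 40 N, if the wrist force passes 120 N, or if a joint passes its speed limit or range.

## Robot

A 7-joint arm with a two-finger parallel gripper is mounted at the origin on the work surface. World frame = base frame: x ahead of the robot, y to its left, z up, the work surface at z = 0. Lengths are in m, angles in rad, forces in N, time in s.
With the tool pointing down it reaches from about 0.425 to 0.925 m from the base axis. Payload 6.8 kg.
Tool frame: the origin (TCP) lies at the very end of the fingers, on their centre line; the grasp point (between the pads) lies 19 mm behind it; z points along the fingers, y is the line along which they close (so a half turn about z gives the same grasp; the last joint's range is limited). The gripper opens to 85 mm and grips with 20 to 120 N. Pads are 22 mm wide; open, the fingers measure 114 mm over their backs; the gripper's body (76 mm by 85 mm) begins 54 mm behind the grasp point. The pads swing forward as they close: fully open they stand 13 mm farther back than shut.
Start: joints at [-1.232, 0.477, 0.022, 1.555, -0.011, 1.109, -0.083], TCP at [0.292, 0.609, 0.231] pointing down, gripper open.
Joint ranges: [-2.96, 2.96], [-0.34, 2.1], [-1.41, 1.46], [0.24, 2.44], [-1.37, 4.51], [0.17, 1.92], [-2.96, 2.96]. Speed limits (rad/s): [2.39, 2.39, 3.14, 3.14, 3.14, 3.14, 3.14].

## Interface

Orientations are given as a unit quaternion [w, x, y, z].
In Python, from station import bot gives the robot as it stands. The module is installed in compiled form; this text tells all that it offers.
- The arm moves only by the shell command python3 -m jog 'ROWS' [OPENING] [FORCE]. ROWS is JSON, a list of rows, each a list of 4 numbers: the shift along the tool's x, y, z in cm, then the turn about the tool's z in rad. In form: [[x, y, z, spin], ...]. A call has 1 to 20 rows; each row is the pose to reach, as a shift and turn from the pose commanded when the call began, along the tool's axes at that moment; what a row does not reach only later rows make up. A row lasts 1/12 s, in which the tool goes at most 41.7 mm and 7.16 degrees, less where a joint would pass 70% of its speed; a pose out of reach is approached as far as the arm can. A call with a gripper value outside its range is refused whole. OPENING is the closure, from -1 (fully open) to 1 (shut), set as the call begins (- or left out, the last holds). The fingers move at their own pace and stop on an object; FORCE is the grip in N (left out, the last holds). Time passes only in rows, so rows that repeat a pose let the fingers close. It gives the time, the measured TCP pose, the force, the opening and the grip force at its end, in the units of the state.
- bot.get_obs(): the state, without advancing time (a new reading comes with each control period).
- bot.read_camera(name): name is "scene" or "top" or "wrist"; returns a dict with "pixels" (400x640x3 uint8, red, green, blue), "depth" (400x640 float32, m along the optical axis (not along the pixel's ray), 0 where there is no reading), "fovy" (degrees; the focal length in pixels is half the picture's height over the tangent of half this angle, whatever the lens; pixels are square), "cx", "cy" (the principal point, pixels), "pose" (4x4, takes a point from camera to world coordinates). Camera axes: x right, y down, z forward; pixel columns grow to the right and rows downward; lengths in m; the calibration is good to about 2 mm. A picture is of the moment at which its call begins.
- bot.hand_in(): hands the job in; it is judged then, once.
The state is a dict: "t": time; "q": joint angles; "joint_vel": joint speeds; "joint_torque": joint torques, N m; "eef_pos": TCP position; "tool_rot": TCP orientation; "contact_force": force on the tool from outside, world axes, zero at the start; "torque": the same for the moment, N m; "gripper_width": opening from 0.0 (shut) to 1.0 (fully open); "grasp_force": force on a finger pad.
Only numpy, scipy, OpenCV 4.12 (cv2) and the standard library are available. Lean on these libraries where they do the work, as an engineer would, in place of code of your own. Each camera call takes 0.05 s, during which the arm holds its last target. There are 200 camera calls.

## Working session

There is one attempt and no reset: what is moved stays moved. The work goes in short steps, Python scripts to look and compute and a shell command to move; the robot and the scene stay as the last step left them, time stands still between calls to the robot, and variables do not carry over. Pictures are saved under pics/ and viewed, at most 10 in all, crops included, and the job is handed in when it is done.

```bash
mkdir -p pics; cat > h.py <<'E'
import numpy as np, cv2
from station import bot
def cam(n):
    c=bot.read_camera(n); c['f']=200/np.tan(np.radians(c['fovy'])/2); return c
def pts(c):
    v,u=np.mgrid[0:400,0:640]; d=c['depth']
    P=np.stack([(u-c['cx'])/c['f']*d,(v-c['cy'])/c['f']*d,d],-1)
    return P@c['pose'][:3,:3].T+c['pose'][:3,3]
def ray(c,u,v,z):
    d=c['pose'][:3,:3]@np.array([(u-c['cx'])/c['f'],(v-c['cy'])/c['f'],1]); o=c['pose'][:3,3]
    return o+d*(z-o[2])/d[2]
def save(n,im): cv2.imwrite('pics/'+n+'.png',im[:,:,::-1])
E
python3 - <<'E'
from h import *
o=bot.get_obs(); print(o)
for n in('top','scene'):
    c=cam(n); save(n,c['pixels']); print(n,c['pose'].round(3),c['f'],c['cx'],c['cy'])
E
```

```text
{'t': 0.0, 'q': array([-1.23209267,  0.47784047,  0.02238079,  1.55645942, -0.01146116,
        1.10932478, -0.08308291]), 'joint_vel': array([-0.00066041,  0.00074074, -0.00029894,  0.00097659, -0.00185432,
        0.00015672, -0.00239545]), 'joint_torque': array([ 2.57323936e-04, -5.96458304e+01,  1.60836093e+00, -2.81197125e+01,
        1.24795493e-02,  9.52612900e-03, -9.28380956e-06]), 'eef_pos': array([0.2914439 , 0.60816818, 0.23029612]), 'tool_rot': array([-1.13834421e-04,  2.21538600e-01,  9.75151138e-01, -9.45001802e-04]), 'contact_force': array([-0.60992429, -0.16077222, -0.64217123]), 'torque': array([ 0.05246347, -0.02690434, -0.01801095]), 'grasp_force': 0.0, 'gripper_width': 1.0029859361527171}
top [[-1.000e-03 -9.920e-01  1.300e-01  4.330e-01]
 [-1.000e+00 -2.000e-03 -2.000e-02  8.900e-02]
 [ 2.000e-02 -1.300e-01 -9.910e-01  1.185e+00]
 [ 0.000e+00  0.000e+00  0.000e+00  1.000e+00]] 504.93966834673245 321.7749062263766 196.3210451879548
scene [[ 0.468  0.533 -0.705  1.379]
 [ 0.883 -0.301  0.36  -0.336]
 [-0.02  -0.791 -0.612  0.732]
 [ 0.     0.     0.     1.   ]] 430.19912663818997 318.0053165711329 198.76406775687212
```

View pics/top.png

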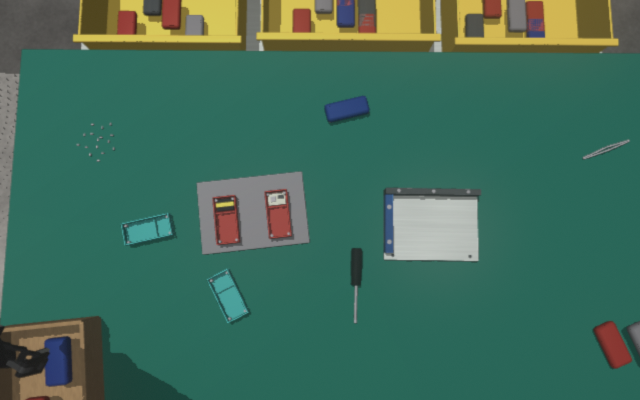

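View pics/scene.png

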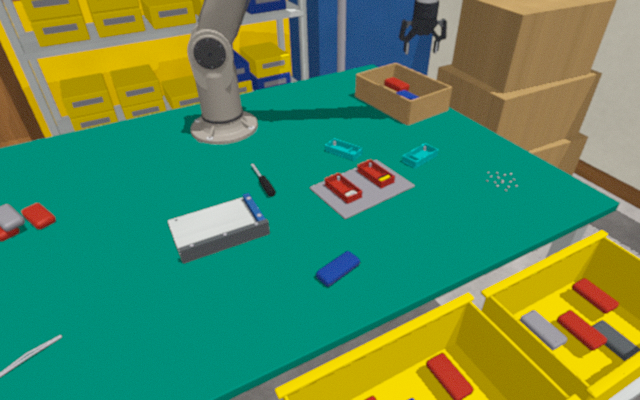

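The top picture shows two red housings on the grey plate. The one at (226,220) has a black pocket with a yellow band, so it is the workpiece. The one at (278,214) has a pale board.
- **Look-alikes:** turquoise trays at (148,229) and (228,295), and red loose objects at (612,345), in the bins at the top and in the wooden box. None of these is wanted.
- **Jig:** around (432,225), with the fence along the top edge (+x) and the blue stop on the left (+y).
- **Leave alone:** the screwdriver at (356,285) and the blue device at (347,108).

```bash
cat > m.py <<'E'
from h import *
c=cam('top'); im=c['pixels']; P=pts(c); hsv=cv2.cvtColor(im,cv2.COLOR_RGB2HSV)
H,S,V=hsv[...,0],hsv[...,1],hsv[...,2]
def rect(m,z,name,amin=150,hull=False):
    cs,_=cv2.findContours(cv2.morphologyEx(m.astype(np.uint8),cv2.MORPH_CLOSE,np.ones((5,5))),cv2.RETR_EXTERNAL,cv2.CHAIN_APPROX_NONE)
    for k in cs:
        if cv2.contourArea(k)<amin: continue
        W=np.array([ray(c,u,v,z)[:2] for u,v in k[:,0]],np.float32)*1000
        r=cv2.minAreaRect(W); print(name,k[:,0].mean(0).round(),'ctr',np.round(r[0],1),'size',np.round(r[1],1),'ang',round(r[2],1))
def win(m,a,b,d,e):
    o=np.zeros_like(m); o[b:e,a:d]=m[b:e,a:d]; return o
red=((H<8)|(H>172))&(S>130)&(V>60)
rect(win(red|(V<60)|((H>20)&(H<35)&(S>120))|((S<60)&(V>150)),205,185,300,250),.030,'housing')
rect(win(((H>20)&(H<35)&(S>150)),205,185,300,250),.018,'yellow',20)
rect(win((S<70)&(V>90)&(V<256)|red,190,165,315,260),.006,'carrier')
rect(win((S<60)&(V>150),380,185,490,270),.012,'bed')
rect(win((S<80)&(V<120),380,180,490,200),.042,'fence',60)
rect(win((H>100)&(H<125)&(S>120),380,180,490,270),.034,'stop',60)
for n,u,v in(('bed',440,240),('fence',440,190),('stop',390,225),('carrier',252,230),('floor',228,232)): print(n,P[v,u].round(3))
a=cv2.resize(im[170:265,190:320],None,fx=4,fy=4,interpolation=cv2.INTER_CUBIC)
save('crop',a)
# angle of tool
from scipy.spatial.transform import Rotation as R
o=bot.get_obs();q=o['tool_rot'];print(R.from_quat([*q[1:],q[0]]).as_matrix().round(3))
E
python3 m.py
```

```text
housing [227. 219.] ctr [531.2 283.7] size [108.1  45. ] ang 8.7
housing [278. 213.] ctr [545.1 167.1] size [107.4  47.4] ang 6.4
carrier [252. 213.] ctr [550.9 228.4] size [170.8 250.4] ang 6.4
bed [430. 231.] ctr [ 510.8 -188. ] size [218.6 142.1] ang 89.1
fence [433. 192.] ctr [ 591.5 -186.6] size [221.6  23.4] ang 88.7
stop [388. 224.] ctr [523.2 -86.2] size [ 16.2 128.7] ang 89.0
bed [ 0.485 -0.209  0.011]
fence [ 0.598 -0.205  0.042]
stop [ 0.518 -0.09   0.033]
carrier [0.508 0.228 0.008]
floor [0.504 0.284 0.007]
[[-0.902  0.432 -0.001]
 [ 0.432  0.902 -0.001]
 [-0.    -0.001 -1.   ]]
```

View pics/crop.png

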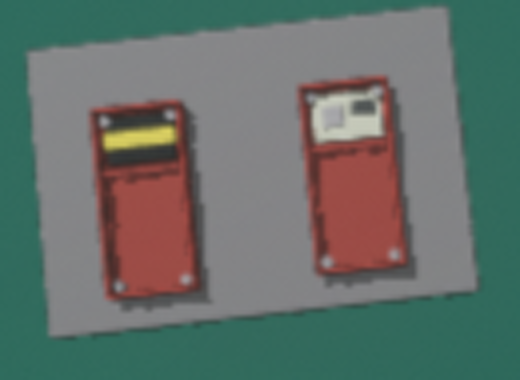

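The crop confirms it: the left housing (crop 145,200) has the black battery with a yellow band at its far end, and the right one has the board. The carrier measures 170.8 x 250.4 mm and the bed and fence heights fit. I will move above the workpiece's -y wall and refine from the wrist camera.

```bash
python3 -m jog '[[-9,-5,0,-0.14],[-18,-10,1,-0.28],[-27,-15,3,-0.42],[-36.9,-21,5,-0.56],[-36.9,-21,5,-0.56],[-36.9,-21,5,-0.56],[-36.9,-21,5,-0.56],[-36.9,-21,5,-0.56],[-36.9,-21,5,-0.56],[-36.9,-21,5,-0.56],[-36.9,-21,5,-0.56],[-36.9,-21,5,-0.56],[-36.9,-21,5,-0.56],[-36.9,-21,5,-0.56],[-36.9,-21,5,-0.56],[-36.9,-21,5,-0.56]]' 0.2 60
python3 - <<'E'
from h import *
c=cam('wrist'); save('w1',c['pixels']); print(c['pose'].round(4),c['f'],c['cx'],c['cy']); o=bot.get_obs();print(o['gripper_width'],o['contact_force'],o['q'].round(2))
E
```

```text
t: 1.48
eef_pos: [0.5328, 0.2618, 0.1815]
tool_rot: [-0.0, -0.058, 0.998, 0.0]
contact_force: [-0.6, 0.6, -0.1]
gripper_width: 0.399
grasp_force: 0.0
[[-0.1156  0.9393  0.323   0.4498]
 [ 0.9933  0.1094  0.0376  0.2534]
 [ 0.      0.3252 -0.9457  0.3243]
 [ 0.      0.      0.      1.    ]] 280.54782910559 318.46431935467086 199.8921920141344
0.4022579687331399 [-0.15846435  0.97065037 -0.49399811] [-0.58  0.4   0.02  1.81 -0.01  0.94  1.13]
```

View pics/w1.png

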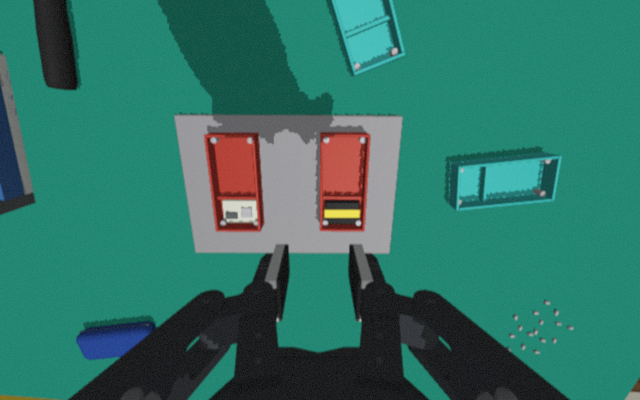

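The wrist view shows the workpiece at (344,181), with its battery at (342,213) and the fingers straddling column 318. I'll fit its rim from the depth.

```bash
python3 - <<'E'
from h import *
c=cam('wrist'); P=pts(c); Z=P[...,2]; print('carrier z',np.median(Z[120:130,280:310]), 'table',np.median(Z[300:330,540:600]))
hsv=cv2.cvtColor(c['pixels'],cv2.COLOR_RGB2HSV); H,S,V=cv2.split(hsv)
red=((H<8)|(H>172))&(S>120)
m=np.zeros((400,640),bool); m[125:240,300:380]=1
for name,k in(('rim',m&red&(Z>.024)&(Z<.036)),('red',m&red)):
    W=P[k][:,:2]*1000; 
    vs,us=np.nonzero(k); Wr=np.array([ray(c,u,v,.03)[:2] for u,v in zip(us,vs)])*1000
    for q,W in(('depth',W),('ray',Wr)):
        r=cv2.minAreaRect(W.astype(np.float32)); print(name,q,len(W),np.round(r[0],1),np.round(r[1],1),round(r[2],2))
E
```

```text
carrier z 0.006205864086637786 table -0.0002101848746433599
rim depth 864 [530.  289.6] [109.7  51.1] 6.5
rim ray 864 [529.6 289.7] [109.2  51.2] 6.62
red depth 3660 [515.6 287.9] [139.2  52.1] 7.39
red ray 3660 [529.2 289.5] [110.2  51.2] 6.38
```

Rim fit is 109.7 x 51.1 mm, centre (530.0, 289.6) and yaw 6.5°, which agrees with the sizes given. Descending astride the -y wall.

```bash
python3 -m jog '[[0,0.35,4,0],[0,0.35,8,0],[0,0.35,11,0],[0,0.35,13,0],[0,0.35,14.5,0],[0,0.35,15.5,0],[0,0.35,16.3,0],[0,0.35,16.8,0],[0,0.35,16.8,0],[0,0.35,16.8,0],[0,0.35,16.8,0]]'
python3 - <<'E'
from h import *
c=cam('wrist'); save('w2',c['pixels'][0:400])
E
```

```text
t: 2.5
eef_pos: [0.534, 0.2638, 0.0143]
tool_rot: [0.001, -0.057, 0.998, 0.0]
contact_force: [-1.0, -0.4, 0.8]
gripper_width: 0.396
grasp_force: 0.0
```

View pics/w2.png

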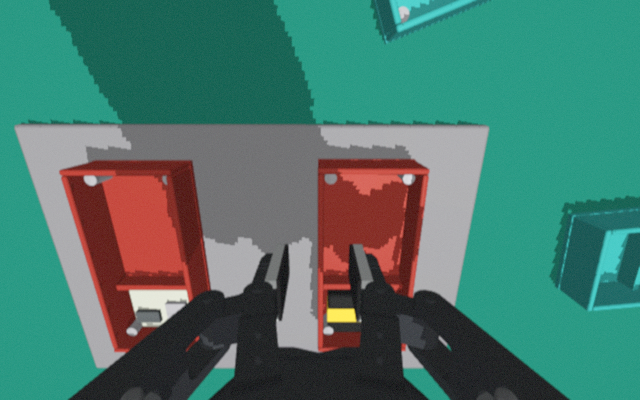

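The fingers straddle the wall at column 318. The inner finger tip at (355,250) is inside the empty part, short of the rib at row 287. Closing.

```bash
python3 -m jog '[[0,0,0,0],[0,0,0,0],[0,0,0,0],[0,0,0,0],[0,0,0,0],[0,0,0,0],[0,0,0,0],[0,0,0,0],[0,0,0,0],[0,0,0,0]]' 1 80
python3 -m jog '[[0,0,-0.5,0],[0,0,-1,0],[0,0,-2,0],[0,0,-3,0],[0,0,-4,0],[0,0,-4,0]]'
python3 - <<'E'
from h import *
c=cam('wrist'); save('w3',c['pixels'])
c=cam('top')
E
```

```text
t: 3.38
eef_pos: [0.5336, 0.2636, 0.0139]
tool_rot: [0.0, -0.057, 0.998, 0.0]
contact_force: [-1.6, -0.6, 4.7]
gripper_width: 0.014
grasp_force: 61.7
t: 3.88
eef_pos: [0.5349, 0.2642, 0.056]
tool_rot: [0.002, -0.056, 0.998, 0.001]
contact_force: [-0.1, -0.0, -1.9]
gripper_width: 0.011
grasp_force: 60.9
```

View pics/w3.png

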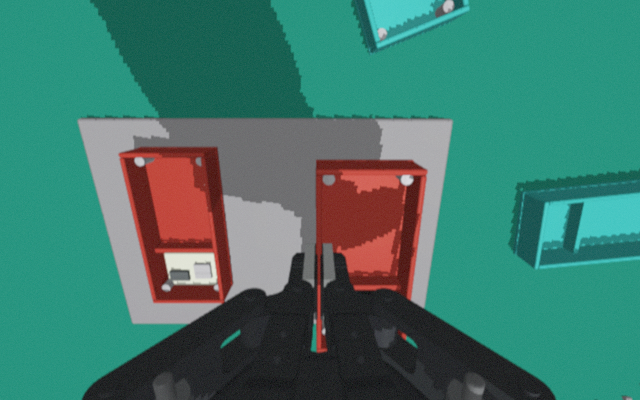

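The lifted housing hangs level on its gripped wall (column 320), with 61 N of grip. Next I carry it over to the jig, turning clockwise.

```bash
python3 -m jog '[[0,0,-2,0],[0,-1,-4,0.05],[0.5,-3,-6,0.15],[1,-6,-6,0.25],[1.5,-9,-6,0.36],[2,-12,-6,0.47],[2.5,-15,-6,0.58],[2.9,-18,-6,0.69],[3.3,-21,-6,0.8],[3.7,-24,-6,0.91],[4.1,-27,-6,1.02],[4.5,-30,-6,1.13],[5,-33,-6,1.24],[5.5,-36,-6,1.35],[6,-39,-6,1.46],[6.3,-41,-6,1.57],[6.6,-42.9,-6,1.65],[6.6,-42.9,-6,1.7],[6.6,-42.9,-6,1.7],[6.6,-42.9,-6,1.7]]'
python3 - <<'E'
from h import *
from scipy.spatial.transform import Rotation as R
c=cam('wrist'); save('w4',c['pixels']); np.save('w4.npy',pts(c))
t=cam('top'); P=pts(t); Z=P[...,2]
o=bot.get_obs();q=o['tool_rot'];print(o['eef_pos'].round(4),R.from_quat([*q[1:],q[0]]).as_matrix().round(3),o['gripper_width'],o['grasp_force'])
m=np.zeros((400,640),bool);m[180:270,375:490]=1
for n,k in(('fence',m&(abs(Z-.042)<.003)),('stop',m&(abs(Z-.034)<.003)&(P[...,1]>-.13)),('bed',m&(abs(Z-.012)<.003))):
    W=P[k][:,:2]*1000; r=cv2.minAreaRect(W.astype(np.float32)); print(n,len(W),np.round(r[0],1),np.round(r[1],1),round(r[2],2),W.min(0).round(),W.max(0).round())
P=pts(c);Z=P[...,2]
for n,k in(('fence',(abs(Z-.042)<.002)),('stop',(abs(Z-.034)<.002)),('bed',(abs(Z-.012)<.002))):
    k=cv2.morphologyEx(k.astype(np.uint8),cv2.MORPH_OPEN,np.ones((3,3)))>0
    W=P[k][:,:2]*1000; r=cv2.minAreaRect(W.astype(np.float32)); print('w',n,len(W),np.round(r[0],1),np.round(r[1],1),round(r[2],2),W.min(0).round(),W.max(0).round())
E
```

```text
t: 5.65
eef_pos: [0.5159, -0.1698, 0.1128]
tool_rot: [-0.0, 0.712, 0.702, -0.0]
contact_force: [0.4, 0.7, -2.2]
gripper_width: 0.015
grasp_force: 60.9
[ 0.5162 -0.1692  0.113 ] [[ 0.013  1.    -0.001]
 [ 1.    -0.013  0.001]
 [ 0.001 -0.001 -1.   ]] 0.017927664922038993 60.9034788608551
fence 281 [ 551.3 -155.3] [156.3 103.5] 89.99 [ 500. -233.] [603. -77.]
stop 396 [530.4 -88.2] [ 46.3 148.5] 75.35 [ 457. -128.] [602. -77.]
bed 1743 [ 514.9 -147.6] [150.6 150.2] 88.94 [ 439. -222.] [590. -72.]
w fence 1434 [ 596.3 -105.4] [57.4 14.8] 89.34 [ 589. -134.] [604. -77.]
w stop 4486 [522.5 -84.5] [ 17.1 135.2] 89.17 [455. -94.] [590. -75.]
w bed 16884 [ 513.4 -173.9] [195.9 150.5] 89.05 [ 437. -271.] [590. -75.]
```

View pics/w4.png

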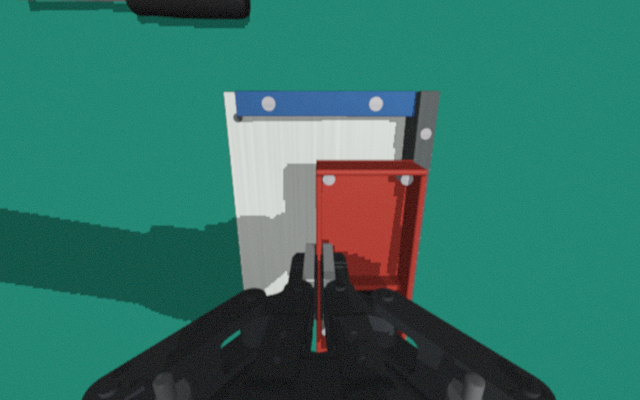

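The wrist view shows the housing's leading end at row 165, below the blue stop (row 105), and the dark fence right of column 415. The wrist camera gives the fence face at x≈589 and the stop face at y≈-94. I'll check the held housing's rim and tilt numerically.

```bash
python3 - <<'E'
from h import *
P=np.load('w4.npy'); c=cv2.imread('pics/w4.png'); H,S,V=cv2.split(cv2.cvtColor(c,cv2.COLOR_BGR2HSV))
red=((H<8)|(H>172))&(S>120)&(np.arange(640)[None]>300)
Q=P[red&(P[...,2]>.06)]
print('max',(np.percentile(Q,99.5,axis=0)*1000).round(1),'min',(np.percentile(Q,.5,axis=0)*1000).round(1))
for n,(a,b,d,e) in dict(endNear=(162,330,168,345),endFar=(162,395,168,415)).items():
    k=P[a:d,b:e].reshape(-1,3); print(n,k[k[:,2]>np.percentile(k[:,2],60)].mean(0).round(4))
# inner floor plane
k=P[190:250,340:395].reshape(-1,3); A=np.c_[k[:,:2],np.ones(len(k))]; print('floor slope',np.linalg.lstsq(A,k[:,2],rcond=None)[0].round(4), k.mean(0).round(4))
E
```

```text
max [ 566.5 -112.8  187.8] min [ 515.4 -219.9  106.6]
endNear [ 0.5262 -0.1131  0.1235]
endFar [ 0.5582 -0.1136  0.1236]
floor slope [-0.2146  0.3994  0.2846] [ 0.544  -0.1474  0.109 ]
```

The held housing is level. The gaps are about 22 mm to the fence, 19 mm to the stop and 92 mm down to the bed. Approaching to about 6 mm from each.

```bash
python3 -m jog '[[0.4,0.4,1.5,0],[0.8,0.8,3,0],[1.2,1.2,4.5,0],[1.3,1.5,6,0],[1.3,1.5,7,0],[1.3,1.5,7.8,0],[1.3,1.5,8.4,0],[1.3,1.5,8.4,0],[1.3,1.5,8.4,0]]'
python3 -m jog '[[0,0,0.15,0],[0,0,0.3,0],[0,0,0.45,0],[0,0,0.6,0],[0,0,0.6,0],[0,0,0.6,0]]'
```

```text
t: 6.5
eef_pos: [0.5312, -0.1578, 0.0294]
tool_rot: [-0.0, 0.713, 0.701, -0.0]
contact_force: [-0.3, -0.6, -2.9]
gripper_width: 0.016
grasp_force: 60.8
t: 7.0
eef_pos: [0.5313, -0.1575, 0.0233]
tool_rot: [-0.0, 0.713, 0.701, -0.0]
contact_force: [-0.5, 0.0, -2.0]
gripper_width: 0.012
grasp_force: 60.8
```

```bash
python3 -m jog '[[0,0,0.1,0],[0,0,0.2,0],[0,0,0.3,0],[0,0,0.3,0],[0,0,0.3,0]]'
python3 -m jog '[[0.1,0.1,0,0],[0.2,0.2,0,0],[0.3,0.3,0,0],[0.3,0.3,0,0],[0.3,0.3,0,0]]'
```

```text
t: 7.42
eef_pos: [0.5313, -0.1575, 0.0202]
tool_rot: [-0.0, 0.713, 0.701, -0.0]
contact_force: [-0.5, -0.4, -2.8]
gripper_width: 0.013
grasp_force: 60.9
t: 7.83
eef_pos: [0.5346, -0.1544, 0.0203]
tool_rot: [0.0, 0.713, 0.702, 0.0]
contact_force: [-0.2, -0.1, -2.4]
gripper_width: 0.022
grasp_force: 60.9
```

```bash
python3 -m jog '[[0,0,0.05,0],[0,0,0.1,0],[0,0,0.1,0],[0,0,0.1,0]]'
python3 -m jog '[[0.1,0,0,0],[0.2,0,0,0],[0.25,0,0,0],[0.25,0,0,0],[0.25,0,0,0]]'
python3 -m jog '[[0,0.1,0,0],[0,0.2,0,0],[0,0.3,0,0],[0,0.3,0,0],[0,0.3,0,0]]'
```

```text
t: 8.17
eef_pos: [0.5345, -0.1545, 0.0199]
tool_rot: [-0.0, 0.713, 0.701, 0.0]
contact_force: [-2.4, 1.6, 5.9]
gripper_width: 0.018
grasp_force: 62.0
t: 8.58
eef_pos: [0.5349, -0.1536, 0.0199]
tool_rot: [0.001, 0.713, 0.701, -0.0]
contact_force: [-1.9, -4.4, 6.5]
gripper_width: 0.015
grasp_force: 62.1
t: 9.0
eef_pos: [0.5348, -0.1536, 0.0199]
tool_rot: [-0.001, 0.714, 0.701, -0.001]
contact_force: [-9.6, -2.7, 16.4]
gripper_width: 0.012
grasp_force: 63.6
```

It is sticking on the bed before reaching the walls, so I'll ease up slightly and then slide.

```bash
python3 -m jog '[[0,0,-0.1,0],[0,0,-0.15,0],[0,0,-0.15,0],[0,0,-0.15,0]]'
python3 -m jog '[[0.1,0,0,0],[0.2,0,0,0],[0.2,0,0,0],[0.2,0,0,0]]'
python3 -m jog '[[0,0.1,0,0],[0,0.2,0,0],[0,0.2,0,0],[0,0.2,0,0]]'
```

```text
t: 9.33
eef_pos: [0.5377, -0.1514, 0.0204]
tool_rot: [-0.0, 0.712, 0.702, 0.0]
contact_force: [-0.3, -0.4, -1.8]
gripper_width: 0.016
grasp_force: 60.9
t: 9.67
eef_pos: [0.5375, -0.1505, 0.0207]
tool_rot: [0.0, 0.713, 0.701, -0.0]
contact_force: [0.1, -2.4, -4.5]
gripper_width: 0.019
grasp_force: 60.7
t: 10.0
eef_pos: [0.5381, -0.1505, 0.0205]
tool_rot: [-0.001, 0.713, 0.701, -0.001]
contact_force: [-4.7, -2.5, -1.0]
gripper_width: 0.013
grasp_force: 61.1
```

Contacts are now at the stop (y -150.5) and the fence (x 538.1), where the picture put them. Pressing down next, then into the fence.

```bash
python3 -m jog '[[0,0,0.05,0],[0,0,0.1,0],[0,0,0.14,0],[0,0,0.14,0],[0,0,0.14,0]]'
python3 -m jog '[[0.03,0.1,0,0],[0.05,0.2,0,0],[0.05,0.2,0,0],[0.05,0.2,0,0]]'
```

```text
t: 10.42
eef_pos: [0.538, -0.1505, 0.0199]
tool_rot: [-0.001, 0.713, 0.701, -0.001]
contact_force: [-7.5, -2.1, 8.8]
gripper_width: 0.012
grasp_force: 62.6
t: 10.75
eef_pos: [0.538, -0.1505, 0.0199]
tool_rot: [-0.002, 0.713, 0.701, -0.002]
contact_force: [-13.0, -2.2, 15.7]
gripper_width: 0.017
grasp_force: 63.5
```

```bash
python3 -m jog '[[0,0,-0.1,0],[0,0,-0.2,0],[0,0,-0.2,0],[0,0.05,-0.2,0],[0,0.1,-0.2,0],[0,0.1,-0.2,0]]'
python3 -m jog '[[0,0,0.05,0],[0,0.02,0.1,0],[0,0.02,0.14,0],[0,0.02,0.14,0],[0,0.02,0.14,0]]'
python3 - <<'E'
from h import *
c=cam('wrist'); save('w5',c['pixels']); t=cam('top')
save('t5',cv2.resize(t['pixels'][170:275,370:500],None,fx=4,fy=4,interpolation=cv2.INTER_CUBIC))
print(bot.get_obs()['contact_force'])
E
```

```text
t: 11.25
eef_pos: [0.538, -0.1505, 0.0203]
tool_rot: [-0.003, 0.713, 0.701, -0.003]
contact_force: [-10.0, -4.4, -0.0]
gripper_width: 0.015
grasp_force: 61.5
t: 11.67
eef_pos: [0.538, -0.1505, 0.0199]
tool_rot: [-0.003, 0.713, 0.701, -0.002]
contact_force: [-14.2, -2.3, 12.0]
gripper_width: 0.018
grasp_force: 63.4
[-14.03869412  -2.79682633  12.37525552]
```

View pics/w5.png

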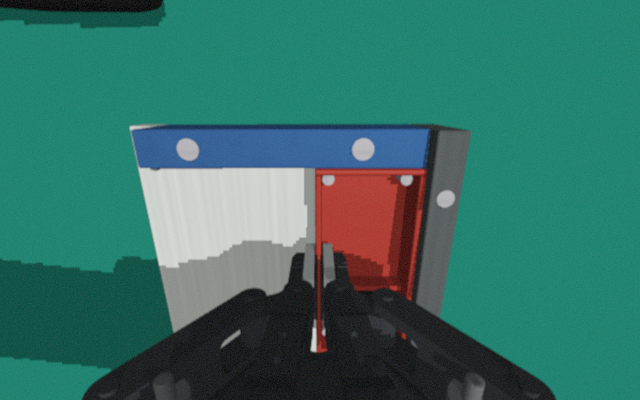

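View pics/t5.png

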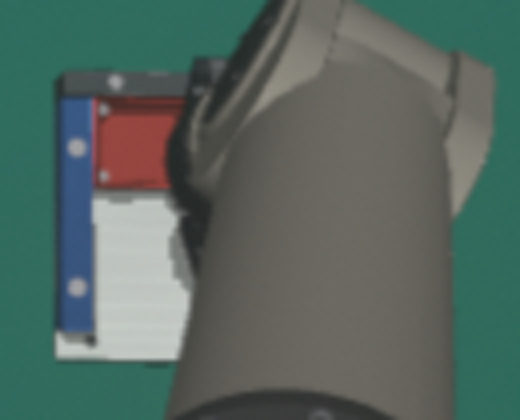

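Both views show the housing flush in the corner. In the wrist view its end meets the stop at row 168 and its long side meets the fence at column 425. I'll confirm the battery from the scene camera and check that the push is steady.

```bash
python3 -m jog '[[0,0,0,0],[0,0,0,0],[0,0,0,0],[0,0,0,0],[0,0,0,0],[0,0,0,0]]'
python3 - <<'E'
from h import *
c=cam('scene');P=pts(c);H,S,V=cv2.split(cv2.cvtColor(c['pixels'],cv2.COLOR_RGB2HSV))
k=(H>20)&(H<35)&(S>120)&(P[...,0]>.45)&(P[...,0]<.62)&(P[...,1]<.35)&(P[...,1]>-.3)&(P[...,2]<.1)
print(k.sum(),P[k].mean(0).round(3) if k.any() else '')
save('s5',cv2.resize(c['pixels'][170:290,140:320],None,fx=4,fy=4,interpolation=cv2.INTER_CUBIC))
E
```

```text
t: 12.27
eef_pos: [0.538, -0.1505, 0.0199]
tool_rot: [-0.003, 0.713, 0.701, -0.002]
contact_force: [-13.7, -1.8, 12.1]
gripper_width: 0.012
grasp_force: 63.4
59 [ 0.564 -0.159 -0.13 ]
```

View pics/s5.png

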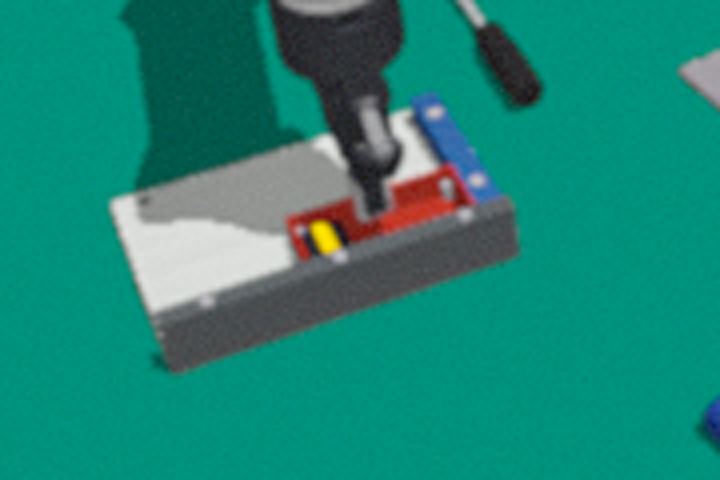

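The scene crop shows the battery's yellow band at (325,238), still in its pocket. The housing is seated and the push is steady at about 14 N into the fence and 12 N down.

```bash
python3 -c "
from station import bot
print(bot.hand_in())"
```

```text
the job is handed in; nothing more can be done
None
```

The housing with the battery is on the jig bed, upright and with the battery still inside, flat against the fence and up against the stop. It was handed in at about 12 s, still gripped and pushed with about 14 N into the fence and 12 N down.

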